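# Feed a sample to its stop pins, park the sprung slide on its catch, start the run

## Task

Load the round metal sample that lies in the channel of the white sample stage: with the fingertips push the sprung feed slide by its orange tab all the way in, until the sample sits against the two stop pins over the measuring hole, then let go so that the slide springs back by itself and its catch holds it half-way. Only when the slide is parked on the catch, press the green start button right down and let it come up again. Pinch and lift nothing, never touch the sample itself (its face is freshly ground), and leave the other things on the bench where they are.

Things in the scene. Friction and masses are not known exactly. Their poses are not given: they have to be found in the camera images.
- stage: Low white instrument stage, 190 x 140 mm, fixed. Origin: centre of its underside, on the bench; +x is the way the feed slide is pushed in, +y to the left of that, z up. Its aluminium deck is 42 mm up. Along x runs a 42 mm wide channel between steel rails (8 mm high and wide, centred at y = +-25 mm): the slide in its rear (-x) part, then the sample, the copper-ringed measuring hole, the stop pins.
- tab_face (a point): Middle of the rear (-x) face of the slide's orange push tab, 68 mm above the bench; moves with the slide, axes as the stage's. The tab is upright, 36 mm wide (y), 6 mm thick, from the deck to 83 mm above the bench. With the slide out the face is at stage x = -92 mm, at the stage's rear edge: free space behind it. On the slide's +y side stands a brass catch pin, up to 65 mm above the bench.
- feed_slide (a joint): Travel of the slide in m along stage +x. 0: out (start). About 0.025: parked half-way on the catch. About 0.049: all in, sample against the pins (hard limit 0.050). Its spring pushes back with 3 N at 0, 8 N when in; motion damped (14 N s/m). Let go past about 0.027 it springs back to 0.025 and is held; let go earlier it returns to 0.
- pawl (a joint): Swing of the catch, a dark steel arm 40 mm long pivoted on the deck at the left (+y) of the slide, in rad. 0: swung in (its rest, also when it holds the slide); about 0.12 while the slide's brass pin pushes past it. Worked by its own spring; it needs no touching.
- sample_mid (a point): Centre (half-way up) of the loose round metal sample, a disc 38 mm in diameter and 16 mm high, about 0.14 kg, lying flat on the deck in the channel, 2 to 12 mm ahead of the slide's nose at the start.
- seat (a point): Where the sample's centre is when it sits against both stop pins: stage x = +43 mm, y = 0, 50 mm above the bench, over the measuring hole. Axes as the stage's. The two steel stop pins are 6 mm thick and 14 mm high, at stage x = +62.6 mm, y = +-10 mm.
- button_top (a point): Centre of the top of the green start button, 22 mm in diameter, 59 mm above the bench when up (17 mm above the deck), at x = -22 mm, y = -48 mm in the stage's frame (right of the channel). Pressed straight down; its dark bezel (31 mm wide) ends 8 mm above the deck.
- start_button (a joint): Depression of the start button in m: 0 up, 0.005 right down (counts from 0.0038). Its spring takes about 2 N at first, 5 N right down, and raises it again.
- tall_sample: Bystander: round metal sample, 34 mm across, 45 mm high; origin at its underside.
- drilled_sample: Bystander: round metal sample with two holes in its top, 36 mm across, 28 mm high; origin at its underside.
- tin: Bystander: flat tin with a green lid, 54 mm across, 20 mm high; origin at its underside.
- small_jar: Bystander: white screw-lid jar, 45 mm across, 24 mm high; origin at its underside.
- powder_bottle: Bystander: white plastic bottle, 49 mm across, 94 mm high; origin at its underside.
- reagent_bottle: Bystander: white plastic bottle, 45 mm across, 132 mm high; origin at its underside.
- loupe: Bystander: black loupe, 36 mm across, 26 mm high; origin at its underside.
Not all that is in view belongs to the job. What is shaped like the part that bears sample_mid but pink or purple is not meant.

How it is judged (in metres and radians):
On the way, in this order (a step that is already met when the one before it is completed fails the run):
1. the slide is pushed all the way in and the sample sits against the stop pins (value of joint feed_slide above 0.0462 m and x of sample_mid in the frame of seat between -0.0025 and 0.0025 m and y of sample_mid in the frame of seat between -0.0025 and 0.0025 m and z of sample_mid in the frame of seat between -0.002 and 0.002 m and angle between sample_mid's own z axis and vertical below 0.1 rad), for 0.1 s.
2. the slide has been let go and is parked half-way on its catch, the robot off it (value of joint feed_slide between 0.022 and 0.028 m and value of joint pawl below 0.05 rad and contact force between each of the arm, the fingers and feed_slide below 0.3 N and velocity of joint feed_slide between -0.01 and 0.01 m/s), for 0.2 s.
3. the start button is pressed right down (value of joint feed_slide between 0.022 and 0.028 m and value of joint pawl below 0.05 rad and value of joint start_button above 0.0038 m), for 0.05 s.
At the end, for the whole second after the job is handed in: The slide is parked on its catch (0.022 to 0.028 m, catch swung in within 0.05 rad), the sample lies flat on the deck within 2.5 mm of its seat against the stop pins, along and across the channel, the start button is up again (under 1 mm), and all is at rest (value of joint feed_slide between 0.022 and 0.028 m and value of joint pawl below 0.05 rad and x of sample_mid in the frame of seat between -0.0025 and 0.0025 m and y of sample_mid in the frame of seat between -0.0025 and 0.0025 m and z of sample_mid in the frame of seat between -0.002 and 0.002 m and angle between sample_mid's own z axis and vertical below 0.1 rad and value of joint start_button below 0.001 m and linear speed of each of feed_slide, sample below 0.01 m/s); the robot touches nothing.
It fails at once if the robot touches the sample (contact force between any of the arm, the fingers and sample above 0.3 N).
It fails at once if the sample is lifted or tipped out of the channel (z of sample_mid in the frame of seat above 0.006 m or angle between sample_mid's own z axis and vertical above 0.25 rad).
It fails at once if the start button is pressed while the slide is not parked on its catch (value of joint start_button above 0.0025 m and not (value of joint feed_slide between 0.022 and 0.028 m and value of joint pawl below 0.05 rad)).
It fails at once if a bystander is moved by more than 15 mm (distance of any of tall_sample, drilled_sample, tin, small_jar, powder_bottle, reagent_bottle, loupe from where it was at the start of the episode above 0.015 m).
It also fails if it takes over 40 s, if anything falls off the work surface, if the arm or the gripper's body presses on something with over 40 N, if the wrist force passes 120 N, or if a joint passes its speed limit or range.

## Robot

A 6-joint arm with a two-finger parallel gripper is mounted at the origin on a cart in front of the work surface, level with it; the furniture and walls round the work are solid. World frame = base frame: x ahead of the robot, y to its left, z up, the work surface at z = 0. Lengths are in mm, angles in rad, forces in N, time in s.
With the tool pointing down it reaches from about 300 to 750 mm from the base axis. Payload 8.5 kg.
Tool frame: the origin (TCP) lies on the mounting face of the last link; the fingertips stand 166 mm ahead of it and the grasp point (between the pads) lies 147 mm ahead of it; z points along the fingers, y is the line along which they close (so a half turn about z gives the same grasp; the last joint's range is limited). The gripper opens to 88 mm and grips with 3 to 60 N. Pads are 18 mm wide; open, the fingers measure 123 mm over their backs; the gripper's body (75 mm by 187 mm) begins 45 mm behind the grasp point.
Start: joints at [-1.53, 0.381, 1.297, -0, 1.464, -0.215], TCP at [139.156, -532.088, 404.748] pointing down, gripper open.
Joint ranges: [-3.11, 3.11], [-0.89, 2.33], [0.22, 2.48], [-1.42, 4.56], [0.17, 2.85], [-2.88, 2.88]. Speed limits (rad/s): [2.39, 2.39, 3.14, 3.14, 3.14, 3.14].

## Interface

Orientations are given as a unit quaternion [w, x, y, z].
In Python, from workcell import readout, optics, order gives the robot as it stands.
- The arm moves only by the tool carry_out, never from a script. Its argument "moves" is a list of rows, each a list of 7 numbers: the closure, from 0 (fully open) to 1 (shut), then the shift along the tool's x, y, z normalised to -1 to 1, where 1 is 0.12 m, then the turn, a rotation vector about the tool's x, y, z normalised to -1 to 1, where 1 is 360 degrees. In form: [[claw, dx, dy, dz, wx, wy, wz], ...]. A call has 1 to 5 rows; each row is the pose to reach, as a shift and turn from the pose commanded when the call began, along the tool's axes at that moment, turning the shorter way round; what a row does not reach only later rows make up. A row lasts 1/8 s, in which the tool goes at most 62.5 mm and 10.7 degrees, less where a joint would pass 70% of its speed; a pose out of reach is approached as far as the arm can. A call with a number of a shift or a turn outside -1 to 1 is refused whole. A call with a gripper value outside its range is refused whole. The fingers move at their own pace and stop on an object; "grip_force" is the grip in N (left out, the last holds). Time passes only in rows, so rows that repeat a pose let the fingers close. It gives the time, the measured TCP pose, the force, the opening and the grip force at its end, in the units of the state.
- readout.get_state(): the state, without advancing time (a new reading comes with each control period).
- optics.camera(name): name is "side" or "top" or "wrist"; returns a dict with "img" (480x640x3 uint8, red, green, blue), "range_z" (480x640 float32, mm along the optical axis (not along the pixel's ray), 0 where there is no reading), "vertical_fov" (degrees; the focal length in pixels is half the picture's height over the tangent of half this angle, whatever the lens; pixels are square), "cx", "cy" (the principal point, pixels), "rvec" (rotation vector, rad) and "tvec" (3), from world to camera coordinates, as OpenCV has them. Camera axes: x right, y down, z forward; pixel columns grow to the right and rows downward; lengths in mm; the calibration is good to about 2 mm. A picture is of the moment at which its call begins.
- order.job_done(): hands the job in; it is judged then, once.
The state is a dict: "time_s": time; "joint_pos": joint angles; "qd": joint speeds; "joint_efforts": joint torques, N m; "eef_pos": TCP position; "tool_rot": TCP orientation; "ft_force": force on the tool from outside, world axes, zero at the start; "torque": the same for the moment, N m; "opening": finger opening in mm; "gripper_force": force on a finger pad.
Only numpy, scipy, OpenCV 4.12 (cv2) and the standard library are available. Lean on these libraries where they do the work, as an engineer would, in place of code of your own. Each camera call takes 0.05 s, during which the arm holds its last target. There are 200 camera calls.

## Working session

There is one attempt and no reset: what is moved stays moved. The work goes in short steps, Python scripts to look and compute and a tool call to move; the robot and the scene stay as the last step left them, time stands still between calls to the robot, and variables do not carry over. Pictures are saved under pics/ and viewed, at most 10 in all, crops included, and the job is handed in when it is done.

Besides the shell and the picture viewer there is one more tool, called after "Request:" as name(argument=value, ...) on one line, values as JSON. carry_out: Moves the arm, as the interface text tells. Its arguments: {"type":"object","properties":{"moves":{"type":"array","items":{"type":"array","items":{"type":"number"}}},"grip_force":{"type":"number"}},"required":["moves"]}

```bash
mkdir -p pics; cat > h.py <<'E'
import numpy as np, cv2
from workcell import readout, optics, order
def cam(n):
    c=optics.camera(n); c['R']=cv2.Rodrigues(np.array(c['rvec'],float))[0]; c['t']=np.array(c['tvec'],float).ravel()
    c['f']=240/np.tan(np.radians(c['vertical_fov'])/2); return c
def save(c,n): cv2.imwrite(f'pics/{n}.png',c['img'][:,:,::-1])
def ray(c,u,v,z):
    d=c['R'].T@np.array([(u-c['cx'])/c['f'],(v-c['cy'])/c['f'],1]); o=-c['R'].T@c['t']
    return o+d*(z-o[2])/d[2]
def proj(c,p):
    q=c['R']@np.array(p,float)+c['t']; return c['f']*q[:2]/q[2]+[c['cx'],c['cy']]
E
python3 - <<'E'
from h import *
s=readout.get_state(); print(s)
for n in('top','side'):
    c=cam(n); save(c,n+'1'); print(n,-c['R'].T@c['t'],c['f'],c['cx'],c['cy'],c['R'].round(3).tolist())
E
```

```text
{'time_s': 0.0, 'joint_pos': array([-1.53029818e+00,  3.81187949e-01,  1.29828128e+00, -1.77722412e-05,
        1.46359275e+00, -2.15234517e-01]), 'qd': array([0.00092742, 0.00117397, 0.00063264, 0.00215048, 0.00058145,
       0.00055765]), 'joint_efforts': array([ 7.90423728e-04, -4.37927949e+01, -2.24553180e+01,  7.12865428e-02,
        3.52249166e-02, -1.22592578e-04]), 'eef_pos': array([ 139.15383893, -532.05186927,  404.13499374]), 'tool_rot': array([-7.32630606e-04,  9.91835843e-01,  1.27519102e-01,  5.53037362e-05]), 'ft_force': array([ 0.27502979,  0.80213005, -0.31866665]), 'torque': array([ 0.03557994, -0.01024166,  0.02972146]), 'gripper_force': 0.0, 'opening': 87.73155661892021}
top [ 472.02832108   67.37483186 1364.58594753] 500.2205156304994 321.33461371659604 235.82428879597003 [[-0.025, -1.0, -0.002], [-0.999, 0.026, -0.044], [0.044, 0.001, -0.999]]
side [299.78037768 839.38373038 616.1608476 ] 434.5896465043732 310.5605271255291 240.79245712128997 [[-0.957, -0.291, -0.017], [-0.149, 0.54, -0.829], [0.25, -0.79, -0.56]]
```

View pics/top1.png

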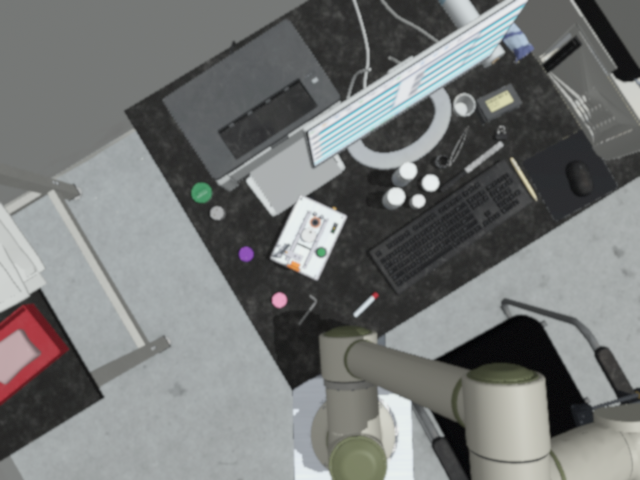

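View pics/side1.png

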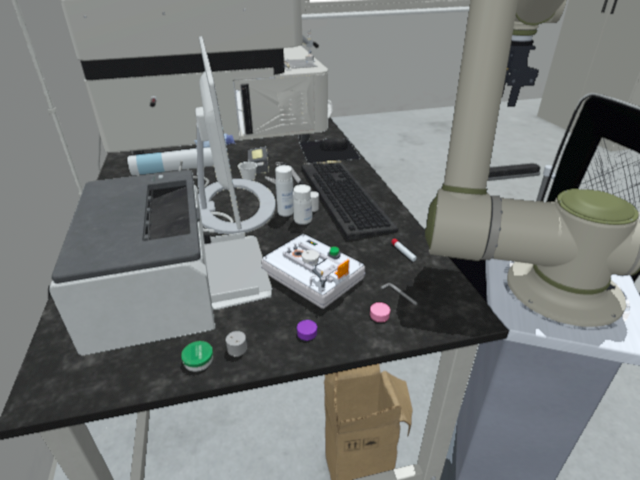

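The top view shows the white stage at about (310,237), with the orange tab at (293,266) and the green button at (321,252). In the side view the tab is at (343,268) and the button at (334,251). The monitor and laptop stand beyond the stage. Next I'll measure these in both views.

```bash
python3 - <<'E'
from h import *
for n in('top','side'):
    c=cam(n); h=cv2.cvtColor(c['img'],cv2.COLOR_RGB2HSV)
    roi=np.zeros((480,640),np.uint8)
    if n=='top': roi[190:285,262:352]=1
    else: roi[230:310,255:370]=1
    for nm,lo,hi,z in(('orange',(8,150,120),(22,255,255),68),('green',(50,120,50),(85,255,255),57)):
        m=cv2.inRange(h,lo,hi)*roi
        k,l,s,ce=cv2.connectedComponentsWithStats(m)
        for i in range(1,k):
            if s[i,4]>8: print(n,nm,s[i],ce[i],ray(c,*ce[i],z).round(1), ray(c,*ce[i],83).round(1))
    if n=='top':
        m=((h[...,1]<40)&(h[...,2]>150)).astype(np.uint8)*roi
        m=cv2.morphologyEx(m,cv2.MORPH_CLOSE,np.ones((9,9)))
        cs,_=cv2.findContours(m,0,2); k=max(cs,key=cv2.contourArea); r=cv2.minAreaRect(k); print(r)
        b=cv2.boxPoints(r); print([ray(c,*p,42).round(1)[:2].tolist() for p in b])
    w=c['img']
    cr=w[185:290,255:360] if n=='top' else w[225:315,250:370]
    cv2.imwrite(f'pics/{n}_crop.png',cv2.resize(cr,None,fx=5,fy=5,interpolation=cv2.INTER_CUBIC)[:,:,::-1])
E
```

```text
top orange [289 263   9   8  40] [293.35 266.5 ] [451.4 142.9  68. ] [451.6 142.   83. ]
top green [318 249   6   6  28] [320.42857143 251.82142857] [487.7  71.9  57. ] [487.4  71.8  83. ]
((293.9219055175781, 225.50244140625), (87.72284698486328, 79.62105560302734), 24.775142669677734)
[[516.1, 291.0], [706.3, 198.7], [602.7, -10.5], [413.8, 82.8]]
side orange [336 260  13  18 129] [342.41085271 269.06976744] [451.5 147.3  68. ] [447.4 166.3  83. ]
side green [330 246   9  10  71] [333.91549296 250.52112676] [488.3  73.2  57. ] [479.5 108.8  83. ]
```

View pics/top_crop.png

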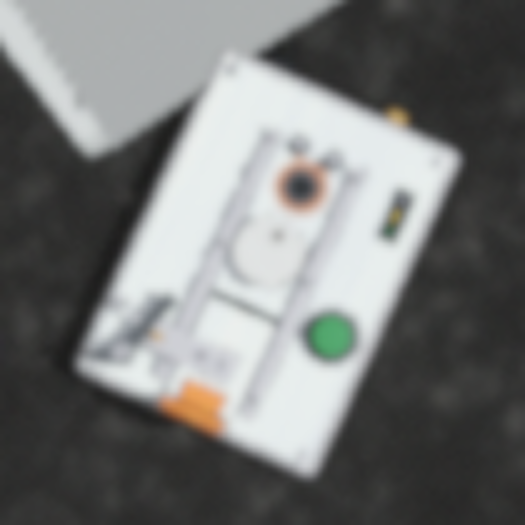

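The crop shows the stage axis running at about -26° in the world, with the tab near the robot side. I'll close the fingers, turn tool x along the push direction and travel there above the bench.

Request:
carry_out(moves=[[1,1,-1,0,0,0,0.114],[1,1,-1,0,0,0,0.114],[1,1,-1,0,0,0,0.114],[1,1,-1,0,0,0,0.114],[1,1,-1,0,0,0,0.114]], grip_force=5)

```text
time_s: 0.82
eef_pos: [225.1, -385.4, 404.9]
tool_rot: [0.0, 0.974, -0.227, 0.0]
ft_force: [0.3, -0.6, -0.3]
opening: 40.1
gripper_force: 0.0
```

Request:
carry_out(moves=[[1,0,-0.5,0,0,0,0],[1,0,-1,0,0,0,0],[1,0,-1,0,0,0,0]])

```text
time_s: 1.2
eef_pos: [279.0, -275.9, 404.8]
tool_rot: [-0.0, 0.974, -0.225, 0.0]
ft_force: [-0.5, 0.1, 1.2]
opening: 9.9
gripper_force: 0.0
```

Request:
carry_out(moves=[[1,0,-0.5,0,0,0,0],[1,0,-1,0,0,0,0],[1,0,-1,0,0,0,0]])

```text
time_s: 1.58
eef_pos: [332.5, -168.8, 404.8]
tool_rot: [-0.0, 0.974, -0.225, 0.0]
ft_force: [-0.5, -0.6, 0.3]
opening: 0.7
gripper_force: 0.0
```

Request:
carry_out(moves=[[1,0,-0.5,0,0,0,0],[1,0,-1,0,0,0,0],[1,0,-1,0,0,0,0]])

```text
time_s: 1.95
eef_pos: [386.0, -61.8, 404.6]
tool_rot: [-0.0, 0.974, -0.225, -0.0]
ft_force: [-0.5, 0.4, -0.3]
opening: 0.4
gripper_force: 0.0
```

Request:
carry_out(moves=[[1,-0.2,-0.5,0,0,0,0],[1,-0.4,-0.8,0,0,0,0],[1,-0.4,-0.8,0,0,0,0],[1,-0.4,-0.8,0,0,0,0]])

```text
time_s: 2.45
eef_pos: [385.1, 42.4, 404.7]
tool_rot: [0.0, 0.973, -0.229, 0.0]
ft_force: [-0.1, 0.2, -0.8]
opening: 0.3
gripper_force: 0.0
```

```bash
python3 - <<'E'
from h import *
s=readout.get_state(); print(s['eef_pos'],s['tool_rot'],s['opening'],s['joint_pos'])
c=cam('wrist'); save(c,'wrist1'); print(-c['R'].T@c['t'],c['R'].round(3).tolist(),c['f'])
print(proj(c,[451,143,68]),proj(c,[488,72,57]))
E
```

```text
[385.11612377  42.44567743 404.69792867] [ 2.69083077e-04  9.73481232e-01 -2.28766714e-01  9.62686345e-05] 0.2934685403550711 [-1.98222484e-01  9.10843423e-02  1.69699180e+00 -5.57277775e-04
  1.35334164e+00  1.83431527e+00]
[450.86105602   9.35534811 384.09629229] [[-0.446, -0.895, 0.001], [-0.858, 0.428, 0.285], [-0.255, 0.126, -0.959]] 331.1475191102361
[192.28413516 213.72958624] [239.09365166 143.63235049]
```

View pics/wrist1.png

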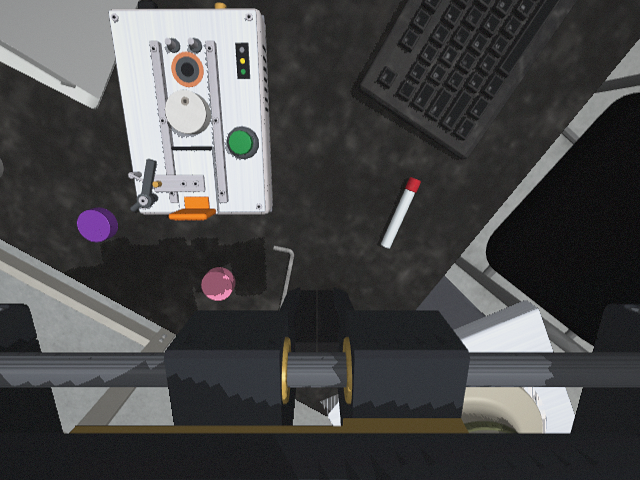

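The wrist view shows the stage clearly: copper ring at (187,69), button (240,142), sample (187,112), tab (190,212), deck corners near (110,11) and (260,9). The pink and purple decoys lie off to the side.

```bash
cat >> h.py <<'E'
def blob(c,lo,hi,x0,x1,y0,y1):
    h=cv2.cvtColor(c['img'],cv2.COLOR_RGB2HSV); m=cv2.inRange(h,lo,hi); r=np.zeros_like(m); r[y0:y1,x0:x1]=m[y0:y1,x0:x1]
    k=max(cv2.findContours(r,0,2)[0],key=cv2.contourArea); return k
E
python3 - <<'E'
from h import *
c=cam('wrist')
ring=blob(c,(3,90,80),(18,255,255),160,215,45,95); (rx,ry),_,_=cv2.fitEllipse(ring)
bt=blob(c,(50,120,50),(85,255,255),220,265,120,165); (bx,by),ax,_=cv2.fitEllipse(bt)
tab=blob(c,(8,150,120),(22,255,255),160,225,190,225); print(rx,ry,bx,by,ax,cv2.boundingRect(tab))
P=[(43,0,ray(c,rx,ry,42)),(-22,-48,ray(c,bx,by,58))]
# corners of white deck
for st,px in(((95,70),(110,11)),((95,-70),(259,9)),((-95,-70),(269,213))): P.append((*st,ray(c,*px,42)))
A=np.array([[p[0],p[1]] for p in P],float);B=np.array([p[2][:2] for p in P])
def fit(A,B):
    a=A-A.mean(0);b=B-B.mean(0);th=np.arctan2((a[:,0]*b[:,1]-a[:,1]*b[:,0]).sum(),(a*b).sum())
    R=np.array([[np.cos(th),-np.sin(th)],[np.sin(th),np.cos(th)]]);t=B.mean(0)-R@A.mean(0);return th,R,t,B-(A@R.T+t)
for n in(2,5):
    th,R,t,e=fit(A[:n],B[:n]);print(n,np.degrees(th),t,e.round(1).tolist())
print('tab centre',R@[-89,0]+t,'face',R@[-92,0]+t,'btn',R@[-22,-48]+t)
# tab top face check, depth check on deck
for u,v in((240,40),(130,100),(240,142)): print(u,v,c['range_z'][v,u], (c['R'].T@(c['range_z'][v,u]*np.array([(u-c['cx'])/c['f'],(v-c['cy'])/c['f'],1])-c['t'])).round(1))
for u,v in((169,213),(214,211),(185,198),(209,197)): print('tab',(R.T@(ray(c,u,v,83)[:2]-t)).round(1))
im=c['img'].copy()
for p in((95,70,42),(95,-70,42),(-95,-70,42),(-95,70,42),(43,0,42),(-22,-48,59),(-92,18,83),(-92,-18,83),(-86,18,83),(-86,-18,83),(62.6,10,56),(62.6,-10,56)):
    u=proj(c,[*(R@p[:2]+t),p[2]]);cv2.circle(im,tuple(int(round(x)) for x in u),1,(255,0,255),-1)
cv2.imwrite('pics/w1c.png',cv2.resize(im[0:235,90:290],None,fx=2.5,fy=2.5)[:,:,::-1])
E
```

```text
186.90696716308594 69.08118438720703 240.087646484375 142.12368774414062 (22.486982345581055, 24.190977096557617) (169, 197, 47, 24)
2 -26.142327992722148 [529.67870217 103.60803821] [[0.2, 0.0], [-0.2, -0.0]]
5 -26.32184248348691 [527.97308256 103.12692689] [[1.9, 0.6], [1.6, 0.3], [-6.0, -3.3], [-1.7, 3.0], [4.1, -0.7]]
tab centre [448.20082896 142.59067678] face [445.51187659 143.92091554] btn [486.97027836  69.85877323]
240 40 301.52115 [567.3  28.6  41.1]
130 100 314.2559 [570.  147.2  42.8]
240 142 310.84302 [488.8  70.2  57.8]
tab [-83.   17.2]
tab [-81.3 -24.3]
tab [-69.3   0.9]
tab [-68.5 -21. ]
```

View pics/w1c.png

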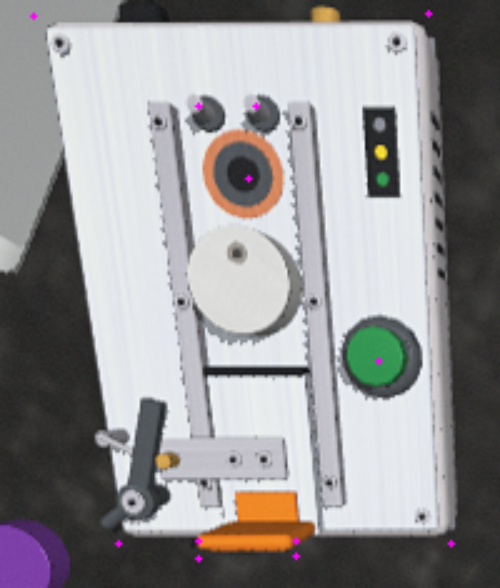

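The ring and button fit agrees to 0.2 mm, giving yaw -26.1° and origin (529.7, 103.6). The visible deck corners are bevelled inward, so I'm leaving them out. Next I'll go behind the tab and then down.

Request:
carry_out(moves=[[1,-0.13,-0.5,0,0,0,-0.001],[1,-0.13,-0.988,0,0,0,-0.001],[1,-0.13,-0.988,0.4,0,0,-0.001],[1,-0.13,-0.988,0.8,0,0,-0.001],[1,-0.13,-0.988,0.8,0,0,-0.001]])

```text
time_s: 3.18
eef_pos: [423.4, 156.2, 306.8]
tool_rot: [0.001, 0.974, -0.226, -0.003]
ft_force: [1.1, 1.6, 1.0]
opening: 0.3
gripper_force: 0.0
```

Request:
carry_out(moves=[[1,0,0,0.4,0,0,0],[1,0,0,0.7,0,0,0],[1,0,0,0.7,0,0,0]])

```text
time_s: 3.55
eef_pos: [424.0, 156.6, 224.9]
tool_rot: [0.0, 0.974, -0.226, -0.001]
ft_force: [-0.2, -0.1, 0.8]
opening: 0.7
gripper_force: 0.0
```

```bash
cat >> h.py <<'E'
T0=np.array([529.68,103.61]);TH=np.radians(-26.14);RS=np.array([[np.cos(TH),-np.sin(TH)],[np.sin(TH),np.cos(TH)]])
def report():
    s=readout.get_state();q=s['tool_rot'];f=s['ft_force']
    print('t',s['time_s'],'stage xy',(RS.T@(s['eef_pos'][:2]-T0)).round(1),'z',round(s['eef_pos'][2]-166,1),'yaw',np.degrees(2*np.arctan2(q[2],q[1])).round(2),'F',(RS.T@f[:2]).round(1),f[2].round(1))
E
python3 - <<'E'
from h import *
report(); c=cam('wrist'); save(c,'w2'); print(proj(c,[*(RS@[-92,0]+T0),83]))
c=cam('side'); cv2.imwrite('pics/s2.png',cv2.resize(c['img'][150:320,250:450],None,fx=3,fy=3)[:,:,::-1])
E
```

```text
t 3.55 stage xy [-118.2    1. ] z 58.9 yaw -26.1 F [-0.1 -0.2] 0.8
[317.8669616  275.10244165]
```

View pics/w2.png

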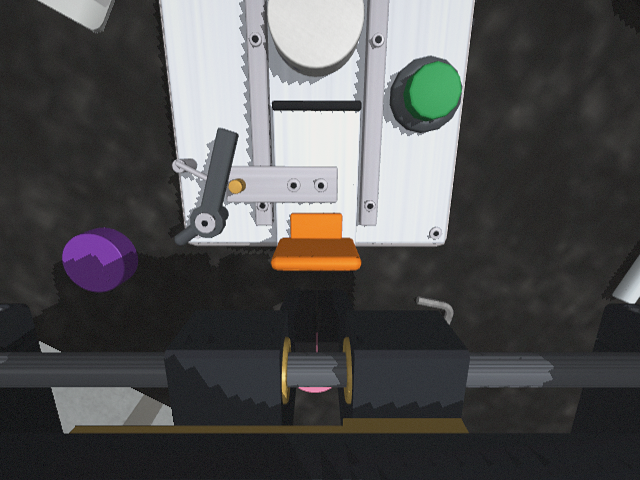

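View pics/s2.png

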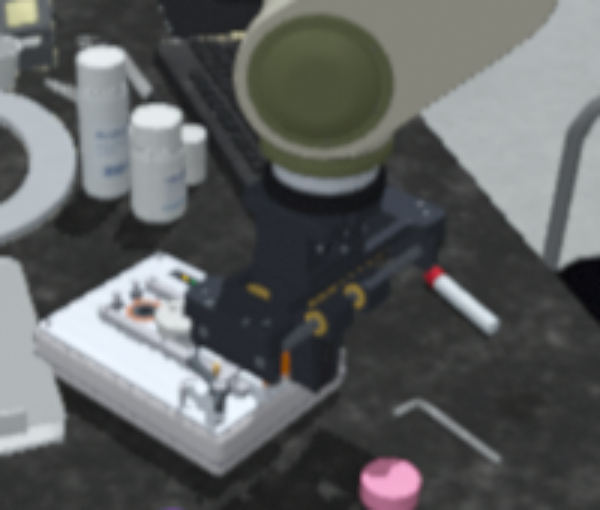

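The fingers are centred behind the tab: it spans columns 273–360 and the finger line is at 317. Everything else is clear, so I'll push forward in small steps.

Request:
carry_out(moves=[[1,0.04,0,0,0,0,0],[1,0.08,0,0,0,0,0],[1,0.12,0,0,0,0,0],[1,0.16,0,0,0,0,0],[1,0.16,0,0,0,0,0]])

```text
time_s: 4.28
eef_pos: [440.5, 148.9, 224.7]
tool_rot: [-0.0, 0.974, -0.225, -0.0]
ft_force: [-2.8, 1.1, 1.8]
opening: 0.8
gripper_force: 1.3
```

```bash
cat >> h.py <<'E'
def look():
    c=cam('wrist'); k=blob(c,(8,150,120),(22,255,255),230,400,180,340); x,y,w,h=cv2.boundingRect(k)
    print('tab box',x,y,w,h,'stage of top rear edge',(RS.T@(ray(c,x+w/2,y+h-1,81)[:2]-T0)).round(1)); return c
E
python3 - <<'E'
from h import *
report(); look()
E
```

```text
t 4.275 stage xy [-100.     1.4] z 58.7 yaw -26.04 F [-3.  -0.2] 1.8
tab box 274 248 86 60 stage of top rear edge [-88.3   0.8]
```

Request:
carry_out(moves=[[1,0.06,0,0,0,0,0],[1,0.12,0,0,0,0,0],[1,0.18,0,0,0,0,0],[1,0.23,0,0,0,0,0],[1,0.28,0,0,0,0,0]])

```text
time_s: 4.95
eef_pos: [470.3, 134.3, 224.6]
tool_rot: [0.0, 0.974, -0.225, -0.002]
ft_force: [-7.9, 4.2, 6.2]
opening: 0.4
gripper_force: 4.3
```

```bash
python3 - <<'E'
from h import *
report(); c=look(); save(c,'w3')
E
```

```text
t 4.95 stage xy [-66.8   1.4] z 58.6 yaw -26.02 F [-8.9  0.3] 6.2
tab box 274 248 86 61 stage of top rear edge [-55.9   0.7]
```

View pics/w3.png

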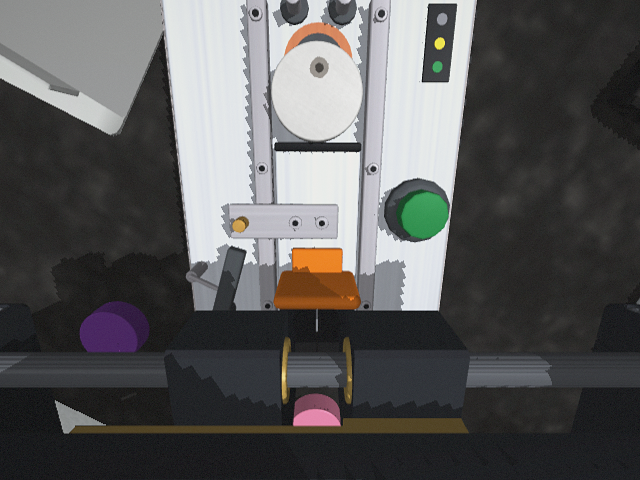

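The tab is in firm contact and the brass pin at (239,225) has passed the catch. The sample at (317,90) still has about 14 mm to go to the pins, so I'll keep pushing, slower.

Request:
carry_out(moves=[[1,0.025,0,0,0,0,0],[1,0.05,0,0,0,0,0],[1,0.07,0,0,0,0,0],[1,0.085,0,0,0,0,0],[1,0.095,0,0,0,0,0]])

```text
time_s: 5.62
eef_pos: [480.3, 129.4, 224.6]
tool_rot: [0.0, 0.974, -0.225, -0.002]
ft_force: [-9.2, 4.0, 5.9]
opening: 0.6
gripper_force: 4.6
```

```bash
cat >> h.py <<'E'
def samp(c):
    h=cv2.cvtColor(c['img'],cv2.COLOR_RGB2HSV)
E
python3 - <<'E'
from h import *
report(); c=look(); save(c,'w4')
E
```

```text
t 5.625 stage xy [-55.7   1.3] z 58.6 yaw -26.02 F [-10.1  -0.5] 5.9
tab box 274 248 86 61 stage of top rear edge [-44.8   0.6]
```

Request:
carry_out(moves=[[1,0.008,0,0,0,0,0],[1,0.016,0,0,0,0,0],[1,0.016,0,0,0,0,0]])

```text
time_s: 6.05
eef_pos: [482.0, 128.5, 224.6]
tool_rot: [0.0, 0.974, -0.225, -0.002]
ft_force: [-7.2, 3.2, 6.4]
opening: 0.7
gripper_force: 4.3
```

Request:
carry_out(moves=[[1,0.008,0,0,0,0,0],[1,0.008,0,0,0,0,0]])

```text
time_s: 6.3
eef_pos: [482.8, 128.1, 224.6]
tool_rot: [0.0, 0.974, -0.225, -0.002]
ft_force: [-7.2, 3.6, 6.8]
opening: 0.3
gripper_force: 4.4
```

```bash
python3 - <<'E'
from h import *
report(); c=look(); save(c,'w5')
E
```

```text
t 6.3 stage xy [-52.9   1.3] z 58.6 yaw -26.02 F [-8.1  0.1] 6.8
tab box 274 248 86 61 stage of top rear edge [-42.    0.6]
```

View pics/w5.png

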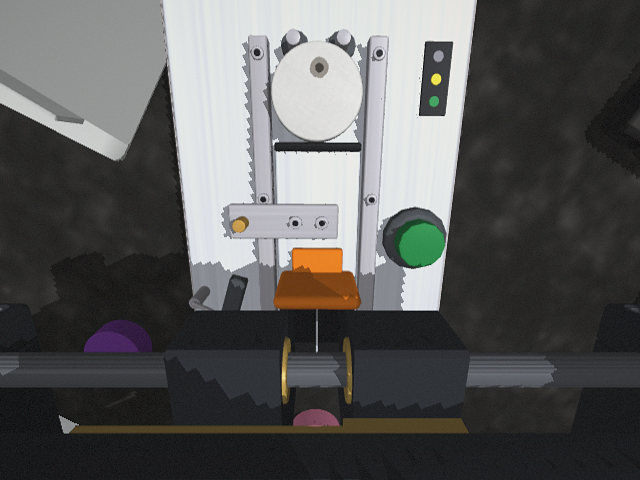

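The sample is nearly at the pins: its edge is at row 42 and the pins at (293,38) and (345,38). The force is still only the spring's, so I'll go on by 1 mm steps.

Request:
carry_out(moves=[[1,0.008,0,0,0,0,0],[1,0.008,0,0,0,0,0]])

```text
time_s: 6.6
eef_pos: [483.6, 127.7, 224.6]
tool_rot: [0.0, 0.974, -0.225, -0.002]
ft_force: [-8.8, 3.7, 7.0]
opening: 0.4
gripper_force: 4.8
```

Request:
carry_out(moves=[[1,0.008,0,0,0,0,0],[1,0.008,0,0,0,0,0]])

```text
time_s: 6.85
eef_pos: [483.9, 127.6, 224.6]
tool_rot: [0.0, 0.974, -0.225, -0.003]
ft_force: [-11.2, 6.2, 10.0]
opening: 0.5
gripper_force: 6.7
```

```bash
python3 - <<'E'
from h import *
report(); c=look(); save(c,'w6')
E
```

```text
t 6.85 stage xy [-51.6   1.3] z 58.6 yaw -26.01 F [-12.7   0.6] 10.0
tab box 273 248 87 61 stage of top rear edge [-41.    0.8]
```

Request:
carry_out(moves=[[1,0.007,0,0,0,0,0],[1,0.007,0,0,0,0,0],[1,0.007,0,0,0,0,0]])

```text
time_s: 7.28
eef_pos: [484.3, 127.4, 224.6]
tool_rot: [0.0, 0.974, -0.225, -0.003]
ft_force: [-15.0, 7.4, 11.3]
opening: 0.7
gripper_force: 8.3
```

```bash
python3 - <<'E'
from h import *
report(); c=look(); save(c,'w7')
# travel gauges: tab front top corner & button in stage frame from this view
k=blob(c,(50,120,50),(85,255,255),380,470,180,280);(bx,by),_,_=cv2.fitEllipse(k)
B=RS.T@(ray(c,bx,by,59)[:2]-T0)
g=cv2.cvtColor(c['img'],cv2.COLOR_RGB2HSV)
# nose = dark strip below sample
s=c['img'][130:175,317].max(1); print(s.tolist())
m=((g[...,2]>150)&(g[...,1]<60)).astype(np.uint8); 
print('btn',B, 'expected -22,-48')
# sample rim via circle
ga=cv2.medianBlur(cv2.cvtColor(c['img'],cv2.COLOR_RGB2GRAY),3)[20:160,250:390]
ci=cv2.HoughCircles(ga,cv2.HOUGH_GRADIENT,1,100,param1=80,param2=15,minRadius=40,maxRadius=52)
for x,y,r in ci[0][:1]: print('sample',x+250,y+20,r,RS.T@(ray(c,x+250,y+20,58)[:2]-T0))
E
```

```text
t 7.275 stage xy [-51.3   1.4] z 58.6 yaw -26.01 F [-16.7   0. ] 11.3
tab box 273 248 87 61 stage of top rear edge [-40.9   0.8]
[217, 217, 217, 217, 219, 219, 219, 219, 218, 218, 184, 108, 34, 44, 50, 48, 44, 40, 39, 32, 23, 111, 227, 237, 234, 234, 234, 234, 234, 234, 234, 234, 234, 234, 234, 234, 234, 234, 233, 234, 235, 234, 234, 234, 234]
btn [-20.36981896 -45.70448076] expected -22,-48
sample 322.5 90.5 51.4 [43.85477535 -1.50589564]
```

Force is rising steeply with almost no advance, so the slide is at its stop and the sample is seated. I'll back off and let the slide spring back to its catch.

Request:
carry_out(moves=[[1,-0.06,0,0,0,0,0],[1,-0.16,0,0,0,0,0],[1,-0.28,0,0,0,0,0],[1,-0.4,0,0,0,0,0],[1,-0.4,0,0,0,0,0]])

```text
time_s: 7.95
eef_pos: [442.4, 148.1, 224.8]
tool_rot: [0.0, 0.974, -0.225, 0.0]
ft_force: [-0.3, -0.7, -0.1]
opening: 0.8
gripper_force: 0.0
```

Request:
carry_out(moves=[[1,0,0,0,0,0,0],[1,0,0,0,0,0,0]])

```text
time_s: 8.2
eef_pos: [443.3, 147.6, 224.8]
tool_rot: [-0.0, 0.974, -0.225, 0.0]
ft_force: [-0.6, -0.7, 0.0]
opening: 0.5
gripper_force: 0.0
```

```bash
python3 - <<'E'
from h import *
report(); c=look(); save(c,'w8')
E
```

```text
t 8.2 stage xy [-96.9   1.4] z 58.8 yaw -26.04 F [-0.3 -0.9] 0.0
tab box 272 207 91 56 stage of top rear edge [-65.7   0.7]
```

View pics/w8.png

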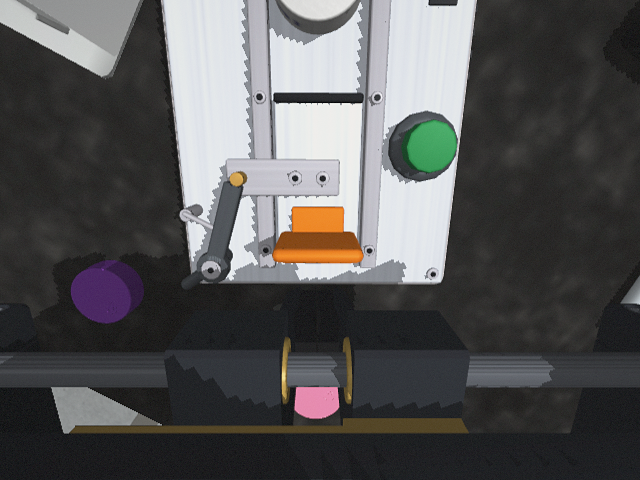

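The slide is parked: the pin at (237,179) rests on the catch tip, the catch is swung in, and the tab face is back at about -66. I'll rise and go over the button.

Request:
carry_out(moves=[[1,0,0,-0.4,0,0,0],[1,0.1,0.05,-0.4,0,0,0],[1,0.628,0.403,-0.4,0,0,0],[1,0.628,0.403,-0.4,0,0,0],[1,0.628,0.403,-0.4,0,0,0]])

```text
time_s: 8.88
eef_pos: [489.5, 70.6, 271.9]
tool_rot: [0.0, 0.974, -0.226, -0.001]
ft_force: [0.0, 0.0, -0.7]
opening: 0.4
gripper_force: 0.0
```

```bash
python3 - <<'E'
from h import *
report()
for n in('top','side'):
    c=cam(n)
    try:
        k=blob(c,(50,120,50),(85,255,255),*((300,345,235,270) if n=='top' else (315,350,235,265)));print(n,cv2.contourArea(k))
    except ValueError: print(n,'hidden')
E
```

```text
t 8.875 stage xy [-21.5 -47.4] z 105.9 yaw -26.14 F [-0.  0.] -0.7
top hidden
side 51.0
```

Request:
carry_out(moves=[[1,0,0,0.2,0,0,0],[1,0,0,0.36,0,0,0],[1,0,0,0.38,0,0,0],[1,0,0,0.4,0,0,0],[1,0,0,0.4,0,0,0]])

```text
time_s: 9.6
eef_pos: [489.3, 71.6, 225.3]
tool_rot: [-0.0, 0.974, -0.225, 0.0]
ft_force: [-0.3, 1.4, 0.9]
opening: 0.3
gripper_force: 0.9
```

Request:
carry_out(moves=[[1,0,0,0.01,0,0,0],[1,0,0,0.02,0,0,0],[1,0,0,0.02,0,0,0]])

```text
time_s: 9.98
eef_pos: [489.4, 71.3, 222.5]
tool_rot: [-0.0, 0.974, -0.225, 0.0]
ft_force: [0.2, 3.2, 3.5]
opening: 0.6
gripper_force: 1.7
```

Request:
carry_out(moves=[[1,0,0,0.01,0,0,0],[1,0,0,0.02,0,0,0],[1,0,0,0.02,0,0,0]])

```text
time_s: 10.35
eef_pos: [489.4, 71.3, 220.4]
tool_rot: [-0.0, 0.974, -0.225, 0.0]
ft_force: [-1.3, 4.3, 8.7]
opening: 0.1
gripper_force: 4.4
```

Request:
carry_out(moves=[[1,0,0,0.008,0,0,0],[1,0,0,0.008,0,0,0]])

```text
time_s: 10.6
eef_pos: [489.4, 71.3, 220.2]
tool_rot: [-0.0, 0.974, -0.225, 0.001]
ft_force: [-3.9, 3.7, 19.0]
opening: 0.4
gripper_force: 9.4
```

The force jumped to 19 N with no further travel, so the button is right down. Now I'll lift straight up.

Request:
carry_out(moves=[[1,0,0,-0.1,0,0,0],[1,0,0,-0.5,0,0,0],[1,0,0,-1,0,0,0],[1,0,0,-1,0,0,0],[1,0,0,-1,0,0,0]])

```text
time_s: 11.22
eef_pos: [489.1, 71.1, 338.3]
tool_rot: [0.0, 0.974, -0.225, -0.001]
ft_force: [-0.5, -0.8, -0.1]
opening: 0.7
gripper_force: 0.0
```

Request:
carry_out(moves=[[1,-0.5,0,0,0,0,0],[1,-1,0,0,0,0,0],[1,-1,0,0,0,0,0]])

```text
time_s: 11.6
eef_pos: [378.5, 124.9, 337.6]
tool_rot: [0.001, 0.975, -0.224, -0.002]
ft_force: [0.4, 0.3, -0.2]
opening: 0.3
gripper_force: 0.0
```

```bash
python3 - <<'E'
from h import *
report(); c=cam('wrist'); save(c,'w9')
for p in((43,0,58),(-67,0,83),(-22,-48,59),(62.6,10,56)): print(p,proj(c,[*(RS@p[:2]+T0),p[2]]).round(0))
def P(u,v):
    z=c['range_z'][v,u]; w=c['R'].T@(z*np.array([(u-c['cx'])/c['f'],(v-c['cy'])/c['f'],1])-c['t']); return np.r_[RS.T@(w[:2]-T0),w[2]]
# depth points in stage frame
v,u=np.mgrid[0:480,0:640]; z=c['range_z']; X=np.stack([(u-c['cx'])/c['f']*z,(v-c['cy'])/c['f']*z,z],-1)
W=(X-c['t'])@c['R']; S=(W[...,:2]-T0)@RS; ok=z>0
a=ok&(abs(W[...,2]-58)<3)&(abs(S[...,1])<22)&(S[...,0]>5)&(S[...,0]<56); print('sample px',a.sum(),(S[a].min(0)+S[a].max(0))/2, W[a][:,2].mean())
k=blob(c,(50,120,50),(85,255,255),0,640,0,300); b=np.zeros((480,640),np.uint8);cv2.drawContours(b,[k],-1,1,-1);b=cv2.erode(b,np.ones((5,5)))>0; print('btn',S[b].mean(0),np.median(W[b][:,2]))
a=ok&(W[...,2]>74)&(W[...,2]<86)&(abs(S[...,1])<30)&(S[...,0]>-100)&(S[...,0]<0); print('tab x',S[a].min(0),S[a].max(0))
E
```

```text
t 11.6 stage xy [-145.1  -47.5] z 171.6 yaw -25.89 F [0.3 0.5] -0.2
(43, 0, 58) [243. -37.]
(-67, 0, 83) [245. 140.]
(-22, -48, 59) [316.  74.]
(62.6, 10, 56) [226. -73.]Traceback (most recent call last):
  File "<stdin>", line 9, in <module>
    return umr_minimum(a, axis, None, out, keepdims, initial, where)
ValueError: zero-size array to reduction operation minimum which has no identity
```

Request:
carry_out(moves=[[1,0.4,0,-0.4,0,0,0],[1,0.6,0,-0.8,0,0,0],[1,0.6,0,-0.8,0,0,0],[1,0.6,0,-0.8,0,0,0]])

```text
time_s: 12.15
eef_pos: [446.7, 91.9, 433.4]
tool_rot: [0.0, 0.974, -0.226, -0.001]
ft_force: [0.5, 0.4, -0.7]
opening: 0.5
gripper_force: 0.0
```

```bash
python3 - <<'E'
from h import *
report(); c=cam('wrist'); save(c,'w10')
v,u=np.mgrid[0:480,0:640]; z=c['range_z']; X=np.stack([(u-c['cx'])/c['f']*z,(v-c['cy'])/c['f']*z,z],-1)
W=(X-c['t'])@c['R']; S=(W[...,:2]-T0)@RS; ok=z>0
def box(n,a):
    print(n,a.sum(),*( (S[a].min(0).round(1),S[a].max(0).round(1),W[a][:,2].mean().round(1)) if a.any() else ()))
box('sample',ok&(abs(W[...,2]-58)<3)&(abs(S[...,1])<21)&(S[...,0]>5)&(S[...,0]<70))
box('tab',ok&(W[...,2]>76)&(W[...,2]<88)&(abs(S[...,1])<30)&(S[...,0]>-100)&(S[...,0]<0))
k=blob(c,(50,120,50),(85,255,255),250,400,0,250); b=np.zeros((480,640),np.uint8);cv2.drawContours(b,[k],-1,1,-1);box('btn',(cv2.erode(b,np.ones((5,5)))>0))
box('pins',ok&(abs(W[...,2]-56)<3)&(abs(S[...,1])<16)&(S[...,0]>60.5)&(S[...,0]<72))
k=blob(c,(3,90,80),(18,255,255),0,640,0,110); print('ring area',cv2.contourArea(k))
p=[proj(c,[*(RS@q+T0),42]) for q in([-95,70],[-95,-70],[95,70],[95,-70])]; p=np.array(p); x0,y0=np.maximum(p.min(0)-15,0).astype(int); x1,y1=(p.max(0)+15).astype(int)
cr=c['img'][y0:y1,x0:x1]; cv2.imwrite('pics/w10c.png',cv2.resize(cr,None,fx=2.3,fy=2.3)[:,:,::-1]); print(cr.shape)
E
```

```text
t 12.15 stage xy [-69.4 -47.1] z 267.4 yaw -26.07 F [0.3 0.6] -0.7
sample 1231 [ 24.9 -17.7] [64.7 19.4] 57.2
tab 238 [-66.2 -17. ] [-59.7  17.6] 81.2
btn 182 [-29.8 -54.8] [  4.2 -40.1] 62.3
pins 66 [ 60.6 -12.1] [65.6 12.7] 55.7
ring area 0.0
(215, 171, 3)
```

```bash
python3 -c "
from workcell import order; print(order.job_done())"
```

```text
the job is handed in; nothing more can be done
None
```

I pushed the slide all the way in to seat the sample, let it spring back to its catch, then pressed and released the green button and handed the job in at about 12 s; the verdict was not shown. The last depth check put the sample about 1 mm from its seat and the slide parked at about 25 mm, but I did not check the button's return by a clean height reading.

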